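Discard two used sample tubes through the lever-lidded waste bin

ROBOT

A 7-joint arm with a two-finger parallel gripper is mounted at the origin on the work surface. World frame = base frame: x ahead of the robot, y to its left, z up, the work surface at z = 0. Lengths are in m, angles in rad, forces in N, time in s.
With the tool pointing down it reaches from about 0.4 to 0.85 m from the base axis. Payload 10.4 kg.
Tool frame: the origin (TCP) lies between the finger pads; the fingertips stand 19 mm ahead of it and the grasp point (between the pads) is the TCP; x points along the fingers, y is the direction in which the jaws open and shut, and the axes are right-handed (so a half turn about x gives the same grasp; the last joint's range is limited). The gripper opens to 87 mm and grips with 3 to 60 N. Pads are 19 mm wide; open, the fingers measure 117 mm over their backs; the gripper's body (75 mm by 190 mm) begins 51 mm behind the grasp point.
Start: joints at [-1.181, 0.332, -0.065, 1.46, 0.022, 1.35, -0.088], TCP at [0.251, 0.573, 0.242] pointing down, gripper open.
Joint ranges: [-2.6, 2.6], [-0.5, 2.12], [-1.47, 1.34], [0.16, 2.42], [-1.27, 4.41], [0.06, 2.06], [-2.6, 2.6]. Speed limits (rad/s): [2.22, 2.22, 2.79, 2.79, 3.14, 3.14, 3.14].

INTERFACE

Orientations are given as a unit quaternion [x, y, z, w].
In Python, from bench import r gives the robot as it stands.
- The arm moves only by the tool drive_tool, never from a script. Its argument "motion" is a list of rows, each a list of 4 numbers: the shift along the tool's x, y, z in cm, then the turn about the tool's x in units of 5 degrees (1.0 is 5 degrees). In form: [[tx, ty, tz, twist], ...]. A call has 1 to 20 rows; each row is the pose to reach, as a shift and turn from the pose commanded when the call began, along the tool's axes at that moment; what a row does not reach only later rows make up. A row lasts 1/12 s, in which the tool goes at most 41.7 mm and 7.16 degrees, less where a joint would pass 70% of its speed; a pose out of reach is approached as far as the arm can. A call with a gripper value outside its range is refused whole. "grip" is the closure in counts, from 0 (fully open) to 255 (shut), set as the call begins (left out, the last holds). The fingers move at their own pace and stop on an object; "force" is the grip in N (left out, the last holds). Time passes only in rows, so rows that repeat a pose let the fingers close. It gives the time, the measured TCP pose, the force and the opening at its end, in the units of the state.
- r.read_state(): the state, without advancing time (a new reading comes with each control period).
- r.camera(name): name is "scene" or "top" or "wrist"; returns the picture (480x640x3 uint8, red, green, blue); there is no depth.
- r.calibration(name): a dict with "fx", "fy", "cx", "cy" (pixels), "xyz" and "orientation" of the camera in the world. Camera axes: x right, y up, looking along -z (the intrinsics and any distortion apply to the point x, -y, -z); pixel columns grow to the right and rows downward; lengths in m; the calibration is good to about 2 mm. The wrist camera is an equidistant fisheye: a pixel r from the principal point sees the ray r / f radians off the axis. A picture is of the moment at which its call begins: read the wrist's pose just before it. calibration takes no time and is no camera call; for the wrist camera it gives the pose at the moment of the call.
- r.close_job(): hands the job in, once; it reports no verdict.
The state is a dict: "time": time; "joint_positions": joint angles; "joint_vel": joint speeds; "joint_torque": joint torques, N m; "ee_pos": TCP position; "eef_rot": TCP orientation; "ft_force": force on the tool from outside, world axes, zero at the start; "torque": the same for the moment, N m; "width": finger opening in m.
Only numpy, scipy, OpenCV 4.12 (cv2) and the standard library are available. Lean on these libraries where they do the work, as an engineer would, in place of code of your own. Each camera call takes 0.05 s, during which the arm holds its last target.

TASK

Lay both used sample tubes crosswise on the waste bin's sloping ramp and let go, so that they wait against the closed lid; then press the bin's lever fully down and keep it down until both tubes have rolled into the bin. Ease the lever back up so that the lid closes completely without slamming, and do not knock over or shift anything else on the bench.

Things in the scene. Friction and masses are not known exactly. Their poses are not given: they have to be found in the camera images.
- bin: grey open-topped waste bin, fixed to the bench. Origin at the centre of its underside, z up. 112 mm in its x, 150 mm in its y; walls 4 mm thick and 135 mm high, but its +y wall is lower (sill 85 mm); inner floor 6 mm up. A bare aluminium ramp rises from that sill outwards along the bin's +y at 12 degrees, 85 mm high at y = 75 mm and 119 mm at y = 235 mm, where a 12 mm lip ends it
- ramp_mid (a point): point on the ramp's upper surface at y = 155 mm of the bin, on its centre line, 102 mm above the bench; its axes are the bin's. The ramp is 100 mm wide (in x) between side walls 20 mm high. A tube laid with its length along the bin's x rolls down by itself and is stopped by the skirt of the closed lid, whose outer face is at the bin's y = 86 mm
- lid (a joint): angle of the lid in rad: 0 closed, 0.85 fully raised (stop). Grey plate 116 x 165 mm over the bin, hinged along the top edge of the -y wall (136 mm high), with a 46 mm skirt hanging at its +y end, in front of the ramp's foot. Its own weight closes it (some 2 to 4 N on the lever plate hold it up) and it slams if the lever is let go
- lever_pad (a point): centre of the upper face of the plate at the end of the lid's steel lever. The lever is one rigid piece with the lid, stands out from the hinge towards the bin's -y and slopes 25 degrees up while the lid is closed: 22 mm wide bar, end plate 50 x 40 mm, 88 mm from the hinge axis to this point. Pressing it down raises the lid: 176 mm above the bench when closed, 103 mm when fully raised, always within 10 mm of one vertical line
- tube_a_mid (a point): centre of one used sample tube: a closed round glass cylinder 28 mm in diameter and 80 mm long with a white cap and a paper band, 45 g, lying on the bench; its x axis runs along the tube. It rolls easily
- tube_b_mid (a point): centre of the other used sample tube, the same in every way
- pot: bystander: small white pot with a screw lid, 42 mm wide and 42 mm high; origin at the centre of its underside
- cassette: bystander: flat white test cassette 70 x 42 x 18 mm; origin at the centre of its underside
- wash_bottle: bystander: white bottle, 56 mm wide and 165 mm high; origin at the centre of its underside
- tall_jar: bystander: brown glass jar 48 mm wide and 110 mm high; origin at the centre of its underside
- tip_box: bystander: white box with blue lid, 117 x 82 x 60 mm; origin at the centre of its underside
- screwdriver: bystander: screwdriver 180 mm long, lying flat along its x axis

How it is judged:
By the outcome, as a careful person would: the job done as asked, in the order asked, and still so for the second after the job is handed in, with the robot touching nothing.
It also fails if it takes over 69 s, if anything falls off the work surface, if the arm or the gripper's body presses on something with over 40 N, if the wrist force passes 120 N, or if a joint passes its speed limit or range.

## Working session

There is one attempt and no reset: what is moved stays moved. The work goes in short steps, Python scripts to look and compute and a tool call to move; the robot and the scene stay as the last step left them, time stands still between calls to the robot, and variables do not carry over. Pictures are saved under pics/ and viewed, and the job is handed in when it is done.

Besides the shell and the picture viewer there is one more tool, called as name(argument=value, ...), one argument or row to a line, values as JSON. drive_tool: Moves the arm, as the interface text tells. Its arguments: {"type":"object","properties":{"motion":{"type":"array","items":{"type":"array","items":{"type":"number"}}},"grip":{"type":"number"},"force":{"type":"number"}},"required":["motion"]}

```bash
ls; mkdir -p pics
python3 - <<'E'
from bench import r
import cv2
for n in ["scene","top","wrist"]:
    c=r.calibration(n); print(n,c)
    cv2.imwrite(f"pics/{n}0.png",r.camera(n)[:,:,::-1])
s=r.read_state(); print(s)
E
```

```text
pics
scene {'fx': 494.0083920418492, 'fy': 494.0083920418492, 'cx': 312.4903596954633, 'cy': 241.11648603542704, 'xyz': array([ 1.30157249, -0.52114821,  0.68588922]), 'orientation': array([0.43057625, 0.22178057, 0.4013437 , 0.77739353])}
top {'fx': 452.43843304503406, 'fy': 452.43843304503406, 'cx': 323.20340719575813, 'cy': 243.56630070868, 'xyz': array([0.40690316, 0.00366414, 1.00842408]), 'orientation': array([ 0.05827817, -0.07283729, -0.69320089,  0.71468239])}
wrist {'fx': 371.64829954431775, 'fy': 371.64829954431775, 'cx': 319.0875093897522, 'cy': 240.00777165953812, 'xyz': array([0.18564962, 0.60101057, 0.3831708 ]), 'orientation': array([-0.11179652, -0.07287085,  0.54201542,  0.82970516])}
{'time': 0.15, 'joint_positions': array([-1.18059783,  0.33272778, -0.06472077,  1.46071778,  0.02164528,
        1.34986862, -0.08851522]), 'joint_vel': array([-2.52002435e-03, -4.38475688e-03,  7.49670914e-04, -2.85972206e-03,
       -4.75140530e-04, -6.95345617e-05,  1.34027395e-03]), 'joint_torque': array([ 1.34214657e-03, -6.23638558e+01,  2.50857160e-02, -3.90145469e+01,
       -6.12131506e-02,  3.72848148e-02,  8.73178215e-05]), 'ee_pos': array([0.25063406, 0.57227271, 0.2409507 ]), 'eef_rot': array([ 0.14454239,  0.69214746, -0.14526093,  0.69205394]), 'ft_force': array([0.70311534, 0.36090324, 0.08490004]), 'torque': array([-0.02572568, -0.02041062, -0.01282966]), 'width': 0.08722320813702164}
```

View pics/top0.png

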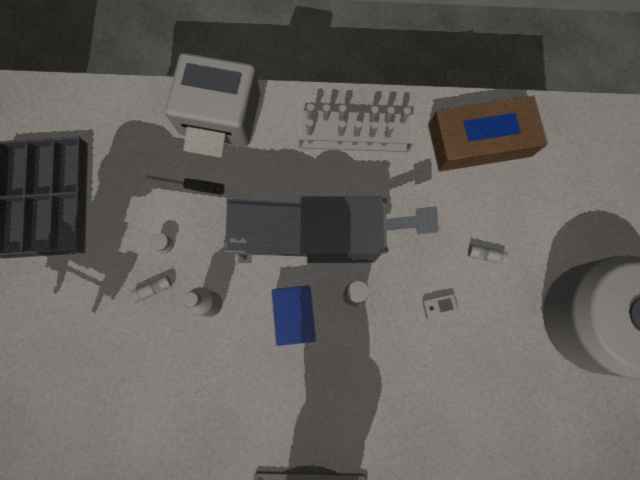

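View pics/scene0.png

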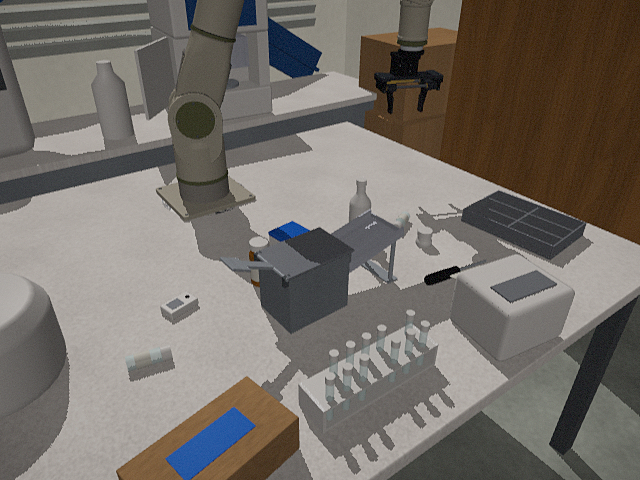

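View pics/wrist0.png

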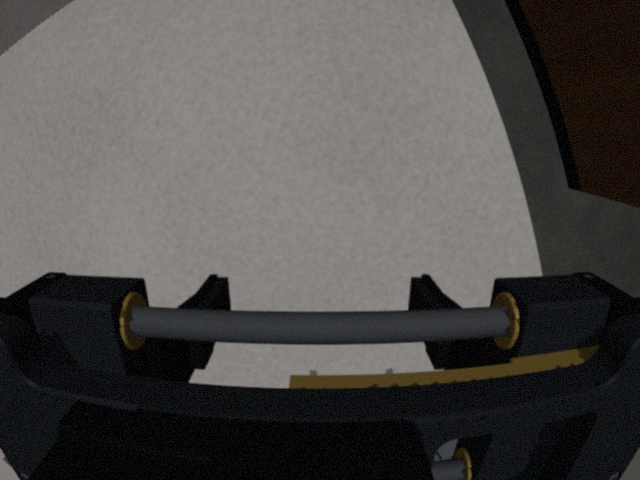

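```bash
cat > h.py <<'E'
import numpy as np, cv2
from scipy.spatial.transform import Rotation as R
from bench import r
def ray(n,u,v,c=None):
    c=c or r.calibration(n)
    x=(u-c['cx'])/c['fx']; y=(v-c['cy'])/c['fy']
    if n=='wrist':
        rr=np.hypot(x,y); d=np.array([x/rr*np.sin(rr),-y/rr*np.sin(rr),-np.cos(rr)]) if rr>0 else np.array([0,0,-1.])
    else: d=np.array([x,-y,-1.])
    return np.array(c['xyz']),R.from_quat(c['orientation']).apply(d)
def at(n,u,v,z,c=None):
    o,d=ray(n,u,v,c); return o+d*(z-o[2])/d[2]
def proj(n,p,c=None):
    c=c or r.calibration(n)
    q=R.from_quat(c['orientation']).inv().apply(np.atleast_2d(p)-c['xyz'])
    x,y,z=q[:,0],-q[:,1],-q[:,2]
    if n=='wrist':
        rr=np.hypot(x,y); t=np.arctan2(rr,z); return np.c_[c['cx']+c['fx']*t*x/rr,c['cy']+c['fy']*t*y/rr]
    return np.c_[c['cx']+c['fx']*x/z,c['cy']+c['fy']*y/z]
def crop(src,dst,u0,u1,v0,v1,k):
    im=cv2.imread(src)[v0:v1,u0:u1]; im=cv2.resize(im,None,fx=k,fy=k,interpolation=cv2.INTER_CUBIC)
    im=np.clip(im.astype(float)*1.6,0,255).astype('uint8')
    cv2.imwrite(dst,im)
E
python3 - <<'E'
from h import *
crop('pics/top0.png','pics/c1.png',120,280,170,320,5)
crop('pics/top0.png','pics/c2.png',370,520,170,320,5)
crop('pics/top0.png','pics/c3.png',215,445,180,350,3.4)
print(R.from_quat(r.read_state()['eef_rot']).as_matrix().round(4))
E
```

```text
[[-3.000e-04  4.011e-01  9.160e-01]
 [-1.000e-03  9.160e-01 -4.011e-01]
 [-1.000e+00 -1.000e-03  1.000e-04]]
```

View pics/c1.png

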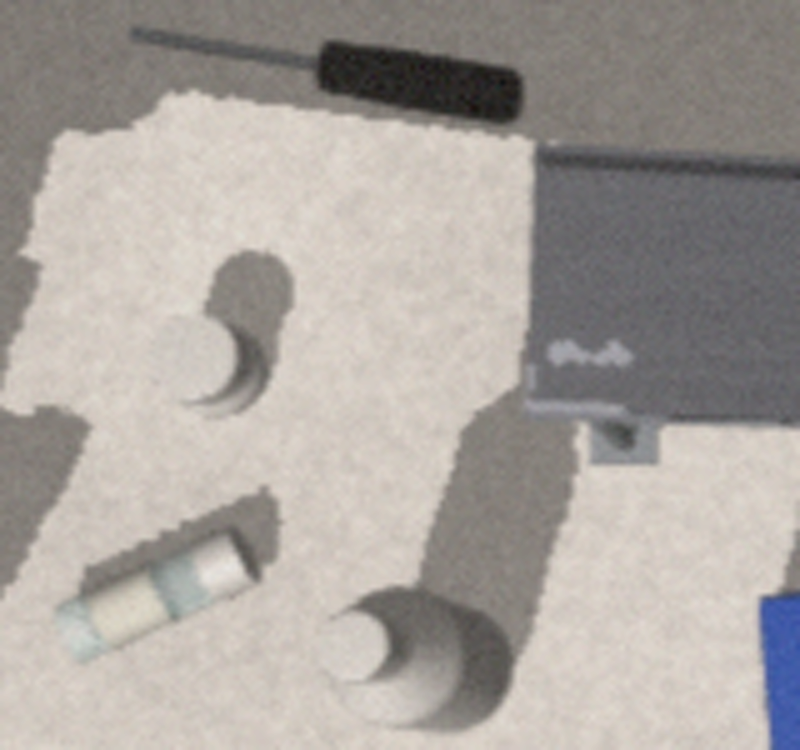

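View pics/c2.png

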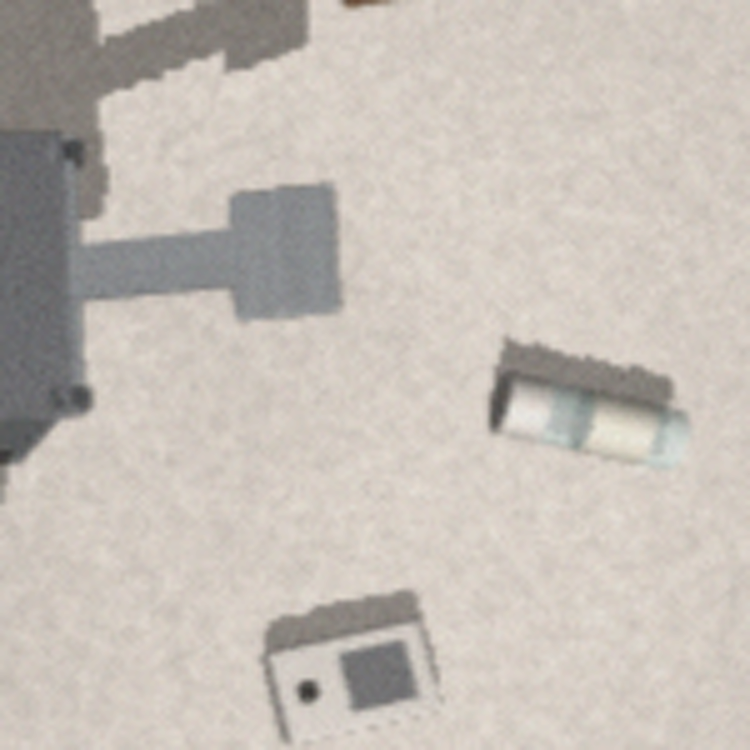

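View pics/c3.png

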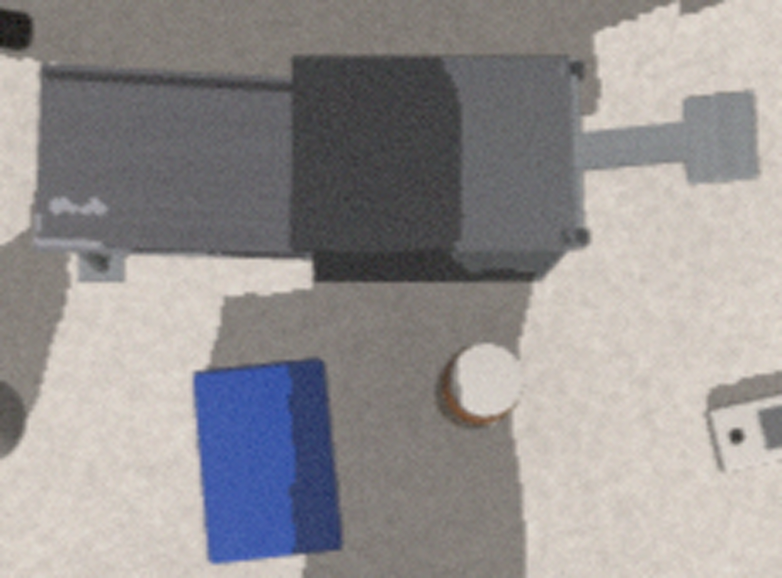

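Run:
```python
from h import *
c=r.calibration('top')
g=lambda u,v,z:at('top',u/3.4+215,v/3.4+180,z,c).round(4)
for n,u,v,z in [('lidLT',292,57,.139),('lidLB',290,250,.139),('lidRT',578,57,.139),('lidRB',578,247,.139),('knT',577,68,.136),('knB',577,237,.136),('padTL',684,97,.168),('padBL',688,183,.168),('padTR',755,92,.185),('padBR',758,179,.185),('rampTL',42,65,.139),('rampBL',37,245,.139)]: print(n,g(u,v,z))
A1=at('top',120+237/5,170+556/5,.014,c);A2=at('top',120+68/5,170+635/5,.014,c)
B1=at('top',370+505/5,170+405/5,.014,c);B2=at('top',370+682/5,170+440/5,.014,c)
for p,q in((A1,A2),(B1,B2)): print((p+q)/2,np.linalg.norm(p-q),np.degrees(np.arctan2(*(p-q)[[1,0]])))
k=lambda u,v,z:at('top',u/5+120,v/5+170,z,c).round(4)
print('bottle',k(355,648,.165),'pot',k(198,358,.042), 'jar',g(487,381,.11))
for u,v in((133,35),(520,95),(320,65)):print('sd',k(u,v,.01))
for u,v in((195,373),(323,360),(340,548),(210,562)):print('tip',g(u,v,.06))
```

```text
lidLT [0.6639 0.0352 0.139 ]
lidLB [0.5493 0.032  0.139 ]
lidRT [ 0.6698 -0.1329  0.139 ]
lidRB [ 0.5564 -0.1333  0.139 ]
knT [ 0.664  -0.1328  0.136 ]
knB [ 0.5628 -0.1331  0.136 ]
padTL [ 0.6396 -0.1887  0.168 ]
padBL [ 0.5898 -0.1905  0.168 ]
padTR [ 0.6392 -0.2245  0.185 ]
padBR [ 0.5897 -0.2253  0.185 ]
rampTL [0.6539 0.1805 0.139 ]
rampBL [0.5476 0.1762 0.139 ]
[0.48104186 0.35849135 0.014     ] 0.07850341549855933 -62.3267782660082
[ 0.58122712 -0.38655511  0.014     ] 0.08067320019622755 80.45633128686735
bottle [0.4527 0.2289 0.165 ] pot [0.5815 0.3392 0.042 ] jar [ 0.4804 -0.0848  0.11  ]
sd [0.7365 0.394  0.01  ]
sd [0.7142 0.216  0.01  ]
sd [0.7252 0.3079 0.01  ]
tip [0.4839 0.09   0.06  ]
tip [0.4943 0.0117 0.06  ]
tip [ 0.3814 -0.0024  0.06  ]
tip [0.371  0.0754 0.06  ]
```

Run:
```python
from h import *
crop('pics/scene0.png','pics/s1.png',210,450,170,340,3.3)
```

```text
(no output)
```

View pics/s1.png

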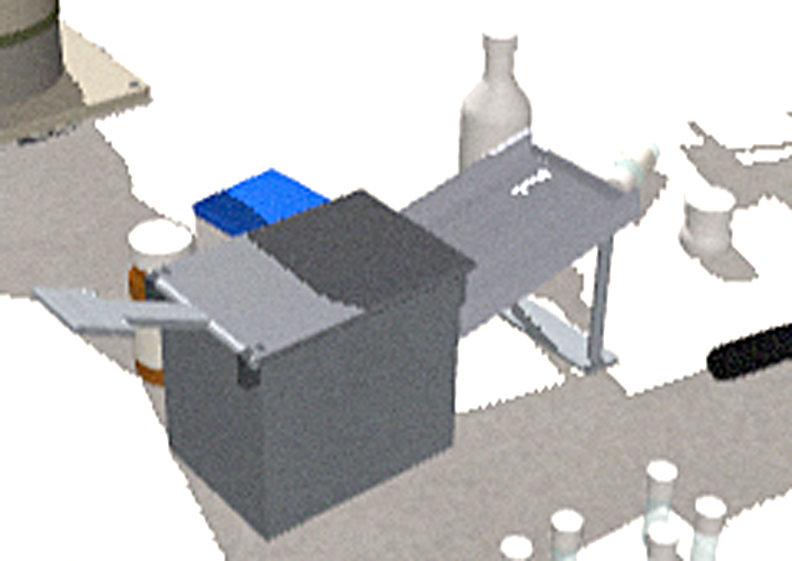

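```bash
cat >> h.py <<'E'
def mv(p,jaw=None):
    s=r.read_state(); M=R.from_quat(s['eef_rot']).as_matrix()
    d=M.T@(np.array(p)-s['ee_pos'])*100
    j=np.degrees(np.arctan2(M[1,1],M[0,1])); t=0 if jaw is None else (j-jaw+180)%360-180
    print('row',d.round(2),round(t/5,2),'jaw now',j.round(1),'t',s['time'])
E
python3 -c "
from h import *
mv([.481,.3585,.15],27.7)"
```

```text
row [  9.11 -10.33  29.68] 7.73 jaw now 66.4 t 0.15
```

drive_tool(
  motion=[
    [1,-1.3,3.7,0.9],
    [2.2,-2.6,7.4,1.9],
    [3.4,-3.9,11.1,2.9],
    [4.6,-5.2,14.8,3.9],
    [5.7,-6.5,18.5,4.9],
    [6.8,-7.7,22.2,5.8],
    [7.9,-9,25.9,6.8],
    [9.1,-10.3,29.7,7.7],
    [9.1,-10.3,29.7,7.7],
    [9.1,-10.3,29.7,7.7],
    [9.1,-10.3,29.7,7.7],
  ],
  grip=70,
)

```text
time: 1.07
ee_pos: [0.481, 0.3594, 0.1503]
eef_rot: [0.365, 0.606, -0.365, 0.606]
ft_force: [-0.8, 1.3, 0.2]
width: 0.0633
```

Run:
```python
from h import *
c=r.calibration('wrist')
im=r.camera('wrist')[:,:,::-1].copy()
cv2.imwrite('pics/w1.png',np.clip(im*1.5,0,255).astype('uint8'))
import pickle; pickle.dump(c,open('w1.pkl','wb'))
print(proj('wrist',[.481,.3585,.014],c)); mv([.481,.3585,.025],27.7); print(r.read_state()['width'])
```

```text
[[317.30829955 235.03712265]]
row [12.56 -0.04  0.18] 0.06 jaw now 28.0 t 1.1167
0.06317031698319762
```

View pics/w1.png

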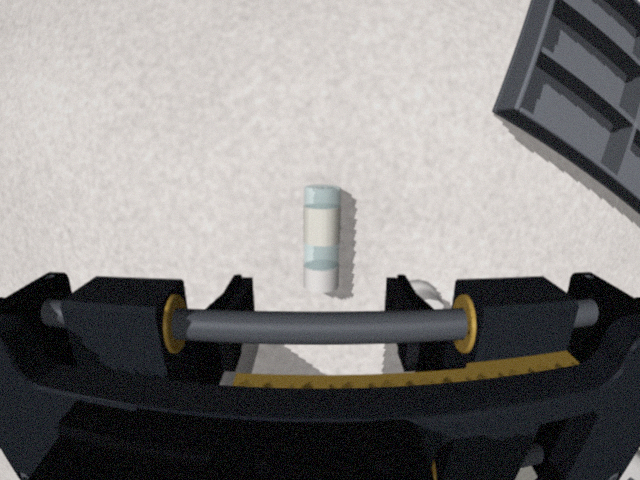

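Run:
```python
from h import *
import pickle; c=pickle.load(open('w1.pkl','rb'))
for z in (.014,.02): print(at('wrist',321,239,z,c),at('wrist',321,186,z,c),at('wrist',321,292,z,c))
mv(list(at('wrist',321,239,.016,c)[:2])+[.025],27.9)
```

```text
[0.48501753 0.35702593 0.014     ] [0.46566984 0.39355405 0.014     ] [0.5059456  0.31755922 0.014     ]
[0.48423116 0.35844388 0.02      ] [0.46529999 0.39418562 0.02      ] [0.5047087 0.3198268 0.02     ]
row [12.56  0.25  0.45] 0.02 jaw now 28.0 t 1.1167
```

drive_tool(
  motion=[
    [3,0.2,0.3,0],
    [6,0.2,0.3,0],
    [9,0.2,0.3,0],
    [11,0.2,0.3,0],
    [12.5,0.2,0.3,0],
    [12.5,0.2,0.3,0],
    [12.5,0.2,0.3,0],
  ],
)

```text
time: 1.7
ee_pos: [0.4835, 0.3584, 0.0256]
eef_rot: [0.364, 0.606, -0.364, 0.606]
ft_force: [0.5, -0.1, 0.4]
width: 0.0629
```

drive_tool(
  motion=[
    [0,0,0,0],
    [0,0,0,0],
    [0,0,0,0],
    [0,0,0,0],
    [0,0,0,0],
    [0,0,0,0],
  ],
  grip=255,
  force=12,
)

```text
time: 2.2
ee_pos: [0.4847, 0.3574, 0.0259]
eef_rot: [0.365, 0.606, -0.365, 0.606]
ft_force: [-0.3, 0.4, -0.0]
width: 0.0307
```

drive_tool(
  motion=[
    [0,0,0,0],
    [0,0,0,0],
    [-2,0,0,0],
    [-5,0,0,0],
    [-9,0,0,0],
    [-13,0,0,0],
    [-17,0,0,0],
    [-20,0,0,0],
    [-20,0,0,0],
    [-20,0,0,0],
  ],
)

```text
time: 3.03
ee_pos: [0.4853, 0.3578, 0.2274]
eef_rot: [0.366, 0.605, -0.364, 0.606]
ft_force: [-1.0, 0.8, -1.4]
width: 0.0274
```

Run:
```python
from h import *
im=r.camera('wrist')[:,:,::-1].copy()
cv2.imwrite('pics/w2.png',np.clip(im*1.5,0,255).astype('uint8'))
a=np.radians(2.2); C=np.array([.6102,-.058])
f=lambda x,y:C+[x*np.cos(a)-y*np.sin(a),x*np.sin(a)+y*np.cos(a)]
for y in (.15,.16): print(y,f(0,y))
print('pad',f(0,-.159))
mv(list(f(0,.15))+[.2],92.2)
```

```text
0.15 [0.60444183 0.09188944]
0.16 [0.60405795 0.10188207]
pad [ 0.61630366 -0.2168828 ]
row [ 2.54 -1.8  29.07] -12.87 jaw now 27.9 t 3.0833
```

View pics/w2.png

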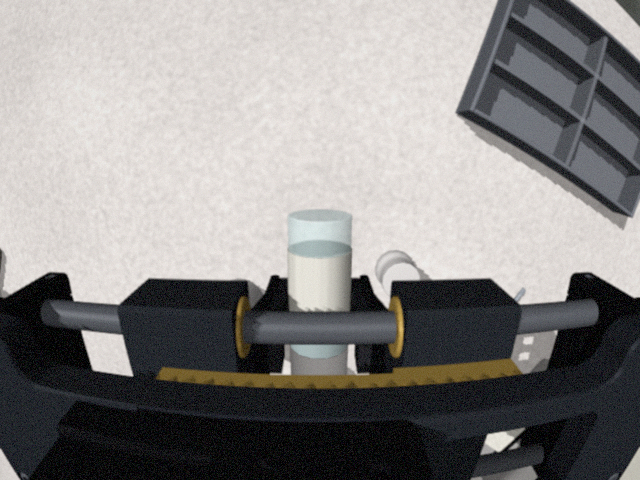

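drive_tool(
  motion=[
    [0,0,3,-1.2],
    [0,0,6,-2.5],
    [0,0,10,-3.8],
    [0,0,14,-5.1],
    [0,-0.5,17.5,-6.4],
    [0.5,-1,21,-7.7],
    [1,-1.4,24.5,-9],
    [1.8,-1.8,27,-10.3],
    [2.5,-1.8,29.1,-11.6],
    [2.5,-1.8,29.1,-12.9],
    [2.5,-1.8,29.1,-12.9],
    [2.5,-1.8,29.1,-12.9],
    [2.5,-1.8,29.1,-12.9],
  ],
)

```text
time: 4.17
ee_pos: [0.6041, 0.0927, 0.1997]
eef_rot: [-0.014, 0.707, 0.014, 0.707]
ft_force: [-0.3, 0.1, -0.4]
width: 0.0274
```

Run:
```python
from h import *
cv2.imwrite('pics/w3.png',np.clip(r.camera('wrist')[:,:,::-1]*1.5,0,255).astype('uint8'))
cv2.imwrite('pics/t3.png',r.camera('top')[:,:,::-1])
cv2.imwrite('pics/sc3.png',r.camera('scene')[:,:,::-1])
crop('pics/sc3.png','pics/sc3c.png',220,460,150,330,3.3)
s=r.read_state();print(s['ee_pos'],s['joint_positions'].round(2))
mv([.6044,.0919,.129],92.2)
```

```text
[0.60438628 0.09256462 0.20047585] [-0.39  0.33  0.2   1.57 -0.07  1.26  1.44]
row [ 7.15 -0.07 -0.  ] 0.02 jaw now 92.3 t 4.3167
```

View pics/w3.png

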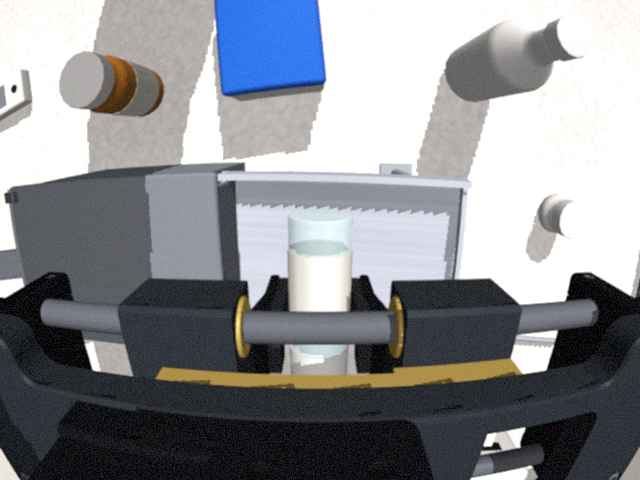

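View pics/sc3c.png

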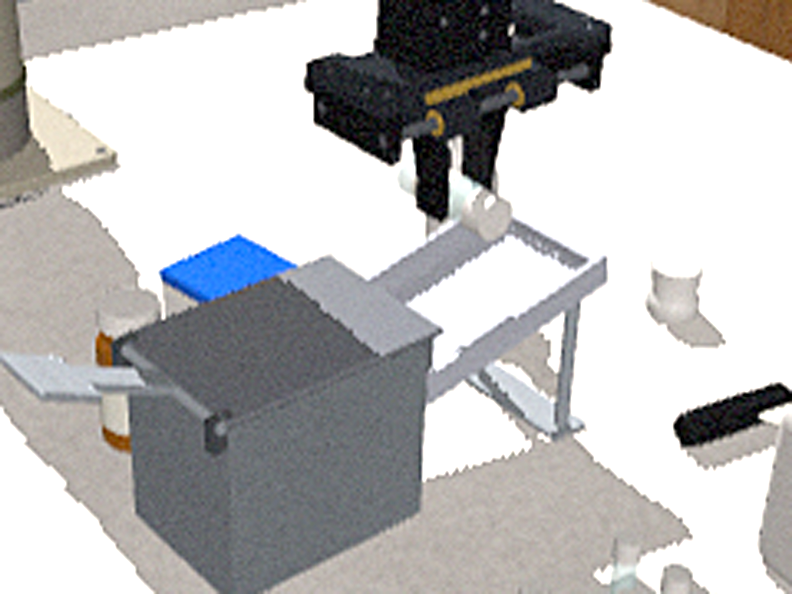

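drive_tool(
  motion=[
    [2,0,0,0],
    [4,0,0,0],
    [5.5,0,0,0],
    [6.4,0,0,0],
    [6.9,0,0,0],
    [7,0,0,0],
    [7,0,0,0],
  ],
)

```text
time: 4.9
ee_pos: [0.6049, 0.0918, 0.131]
eef_rot: [-0.014, 0.707, 0.015, 0.707]
ft_force: [0.5, -0.2, -0.3]
width: 0.0276
```

Run:
```python
from h import *
cv2.imwrite('pics/sc4.png',r.camera('scene')[:,:,::-1])
crop('pics/sc4.png','pics/sc4c.png',300,420,170,270,6.6)
s=r.read_state();print(s['ee_pos'],s['ft_force'])
```

```text
[0.60514276 0.09180175 0.13143107] [0.21072495 0.30209141 0.14480411]
```

View pics/sc4c.png

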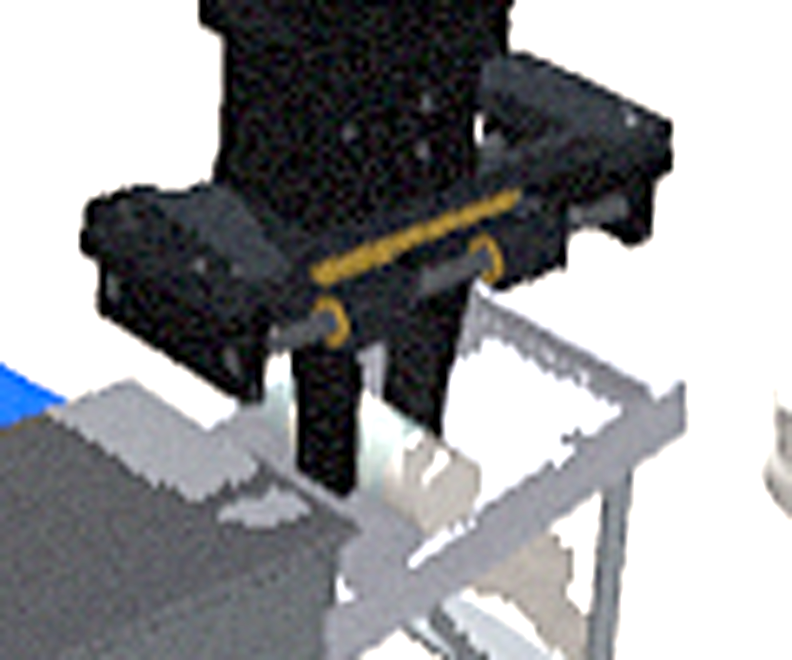

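drive_tool(
  motion=[
    [0.15,0,0,0],
    [0.15,0,0,0],
    [0.15,0,0,0],
  ],
)

```text
time: 5.2
ee_pos: [0.6049, 0.0917, 0.1295]
eef_rot: [-0.014, 0.707, 0.015, 0.707]
ft_force: [-0.1, -0.1, -0.8]
width: 0.0278
```

drive_tool(
  motion=[
    [0,0,0,0],
    [0,0,0,0],
    [0,0,0,0],
    [0,0,0,0],
    [0,0,0,0],
    [-0.7,0,0,0],
    [-1.4,0,0,0],
    [-2.2,0,0,0],
    [-3,0,0,0],
    [-4.5,0,0,0],
    [-7,0,0,0],
    [-10,0,0,0],
    [-10,0,0,0],
    [-10,0,0,0],
  ],
  grip=134,
)

```text
time: 6.37
ee_pos: [0.6057, 0.0917, 0.2318]
eef_rot: [-0.014, 0.705, 0.015, 0.708]
ft_force: [-1.0, 0.4, -0.8]
width: 0.0415
```

Run:
```python
from h import *
cv2.imwrite('pics/w5.png',np.clip(r.camera('wrist')[:,:,::-1]*1.5,0,255).astype('uint8'))
cv2.imwrite('pics/sc5.png',r.camera('scene')[:,:,::-1])
crop('pics/sc5.png','pics/sc5c.png',220,460,150,330,3.3)
mv([.5812,-.3866,.15],-9.5)
```

```text
row [  7.89 -47.69  -4.28] 20.37 jaw now 92.4 t 6.4667
```

View pics/w5.png

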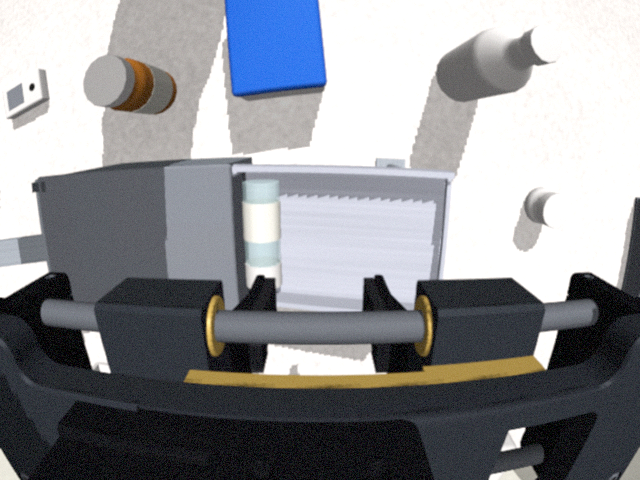

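View pics/sc5c.png

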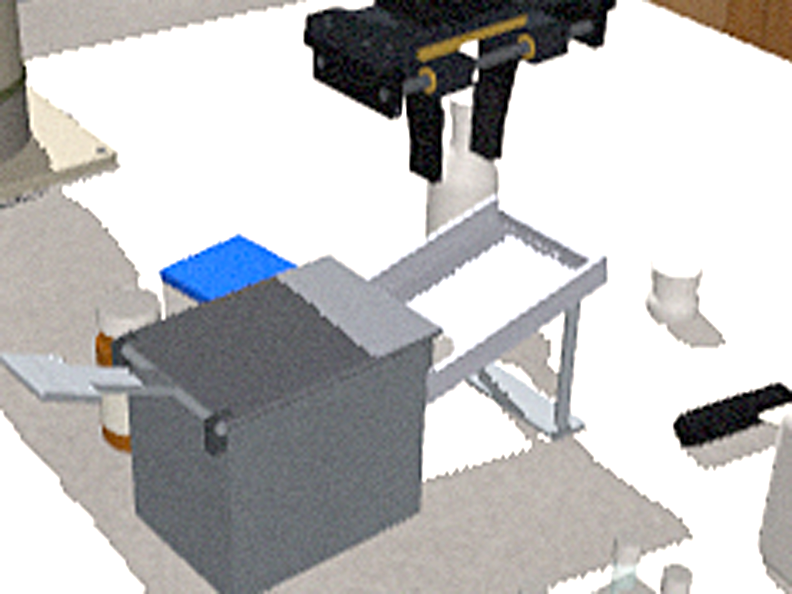

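drive_tool(
  motion=[
    [0,-2,0,1],
    [0,-5,0,2.4],
    [0,-9,-0.5,3.8],
    [0,-13,-1,5.2],
    [0,-17,-1.5,6.6],
    [0,-21,-2,8],
    [0,-25,-2.5,9.4],
    [0,-29,-3,10.8],
    [0,-33,-3.5,12.2],
    [0,-37,-4,13.6],
    [0,-41,-4.3,15],
    [1,-44,-4.3,16.4],
    [3,-46,-4.3,17.8],
    [5,-47.4,-4.3,19.2],
    [7,-47.7,-4.3,20.4],
    [7.9,-47.7,-4.3,20.4],
    [7.9,-47.7,-4.3,20.4],
    [7.9,-47.7,-4.3,20.4],
    [7.9,-47.7,-4.3,20.4],
  ],
  grip=70,
)

```text
time: 8.05
ee_pos: [0.582, -0.3862, 0.1513]
eef_rot: [0.54, 0.457, -0.539, 0.458]
ft_force: [-0.4, -0.5, 0.2]
width: 0.0631
```

Run:
```python
from h import *
c=r.calibration('wrist')
cv2.imwrite('pics/w6.png',np.clip(r.camera('wrist')[:,:,::-1]*1.5,0,255).astype('uint8'))
import pickle; pickle.dump(c,open('w1.pkl','wb'))
print(proj('wrist',[.5812,-.3866,.014],c)); mv([.5812,-.3866,.0255],-9.5)
```

```text
[[316.36380931 235.27528213]]
row [12.61 -0.11  0.03] 0.0 jaw now -9.5 t 8.1
```

View pics/w6.png

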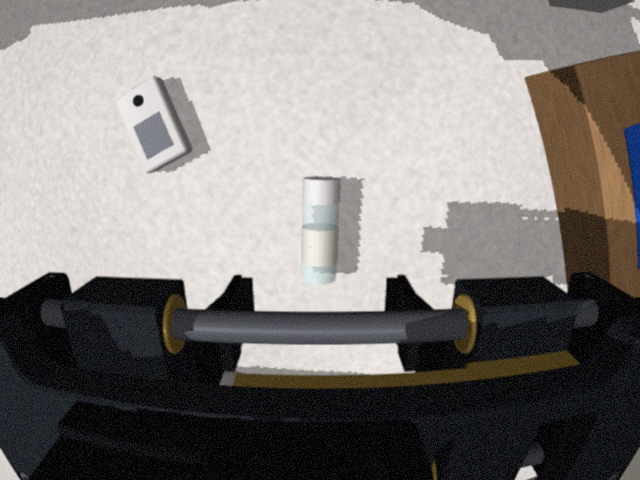

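Run:
```python
from h import *
import pickle; c=pickle.load(open('w1.pkl','rb'))
print(at('wrist',320.5,230,.016,c))
mv(list(at('wrist',320.5,230,.016,c)[:2])+[.0255])
```

```text
[ 0.58513211 -0.38248324  0.016     ]
row [12.61  0.21 -0.44] 0.0 jaw now -9.5 t 8.1
```

drive_tool(
  motion=[
    [3,0.15,-0.3,0],
    [6,0.15,-0.3,0],
    [9,0.15,-0.3,0],
    [11,0.15,-0.3,0],
    [12.5,0.15,-0.3,0],
    [12.5,0.15,-0.3,0],
    [12.5,0.15,-0.3,0],
  ],
)

```text
time: 8.68
ee_pos: [0.5836, -0.3841, 0.0258]
eef_rot: [0.54, 0.456, -0.54, 0.457]
ft_force: [0.7, -0.1, 0.8]
width: 0.0629
```

drive_tool(
  motion=[
    [0,0,0,0],
    [0,0,0,0],
    [0,0,0,0],
    [0,0,0,0],
    [0,0,0,0],
    [0,0,0,0],
    [0,0,0,0],
    [0,0,0,0],
    [0,0,0,0],
  ],
  grip=255,
)

```text
time: 9.43
ee_pos: [0.5833, -0.3841, 0.0252]
eef_rot: [0.54, 0.456, -0.54, 0.456]
ft_force: [-0.7, 0.6, 1.8]
width: 0.0276
```

drive_tool(
  motion=[
    [-2,0,0,0],
    [-5,0,0,0],
    [-9,0,0,0],
    [-13,0,0,0],
    [-17,0,0,0],
    [-20,0,0,0],
    [-22,0,0,0],
    [-22,0,0,0],
    [-22,0,0,0],
  ],
)

```text
time: 10.18
ee_pos: [0.5835, -0.3844, 0.246]
eef_rot: [0.541, 0.455, -0.54, 0.457]
ft_force: [-0.3, 0.5, -1.1]
width: 0.0276
```

Run:
```python
from h import *
cv2.imwrite('pics/w7.png',np.clip(r.camera('wrist')[:,:,::-1]*1.5,0,255).astype('uint8'))
mv([.604,.103,.23],92.2)
```

```text
row [  1.46  -6.1  -48.35] -20.37 jaw now -9.7 t 10.2333
```

View pics/w7.png

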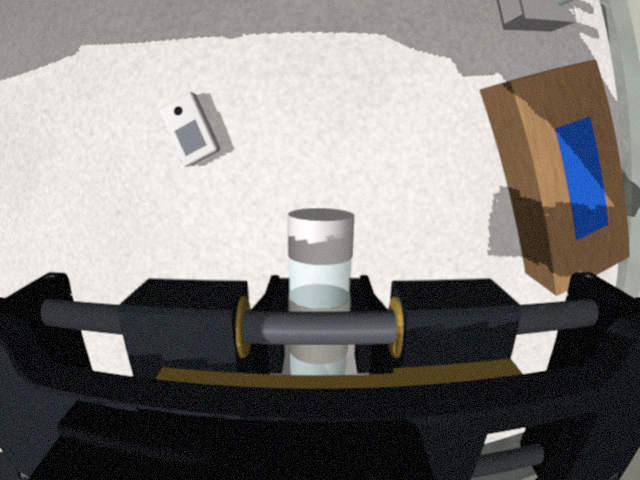

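drive_tool(
  motion=[
    [0,-0.3,-2,-1],
    [0,-0.7,-5.5,-2.4],
    [0,-1.2,-9.5,-3.8],
    [0,-1.7,-13.5,-5.2],
    [0,-2.2,-17.5,-6.6],
    [0,-2.7,-21.5,-8],
    [0,-3.2,-25.5,-9.4],
    [0,-3.7,-29.5,-10.8],
    [0,-4.2,-33.5,-12.2],
    [0,-4.7,-37.5,-13.6],
    [0,-5.2,-41.5,-15],
    [0.3,-5.7,-45,-16.4],
    [0.8,-6,-47.3,-17.8],
    [1.3,-6.1,-48.3,-19.2],
    [1.5,-6.1,-48.3,-20.4],
    [1.5,-6.1,-48.3,-20.4],
    [1.5,-6.1,-48.3,-20.4],
    [1.5,-6.1,-48.3,-20.4],
  ],
)

```text
time: 11.73
ee_pos: [0.6039, 0.1015, 0.2294]
eef_rot: [-0.013, 0.707, 0.013, 0.707]
ft_force: [-0.0, -0.1, -0.2]
width: 0.0277
```

Run:
```python
from h import *
cv2.imwrite('pics/w8.png',np.clip(r.camera('wrist')[:,:,::-1]*1.5,0,255).astype('uint8'))
mv([.604,.103,.133],92.2)
```

```text
row [9.67 0.15 0.01] -0.02 jaw now 92.1 t 11.7833
```

View pics/w8.png

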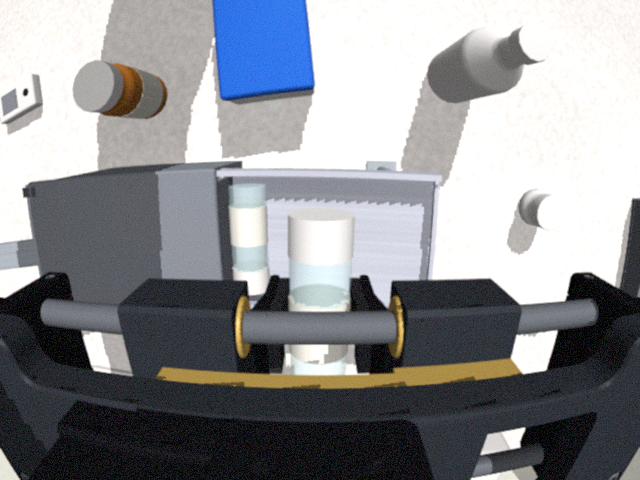

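drive_tool(
  motion=[
    [2.5,0.1,0,0],
    [5,0.1,0,0],
    [7.5,0.1,0,0],
    [8.8,0.1,0,0],
    [9.5,0.1,0,0],
    [9.8,0.1,0,0],
    [9.8,0.1,0,0],
    [9.8,0.1,0,0],
  ],
)

```text
time: 12.45
ee_pos: [0.6048, 0.1034, 0.1334]
eef_rot: [-0.014, 0.706, 0.014, 0.708]
ft_force: [-0.1, -0.6, -1.3]
width: 0.0276
```

drive_tool(
  motion=[
    [0,0,0,0],
    [0,0,0,0],
    [0,0,0,0],
    [0,0,0,0],
    [0,0,0,0],
    [-0.7,0,0,0],
    [-1.4,0,0,0],
    [-2.2,0,0,0],
    [-3,0,0,0],
    [-4.5,0,0,0],
    [-7,0,0,0],
    [-10,0,0,0],
    [-10,0,0,0],
    [-10,0,0,0],
  ],
  grip=134,
)

```text
time: 13.62
ee_pos: [0.6051, 0.1035, 0.2348]
eef_rot: [-0.014, 0.705, 0.015, 0.708]
ft_force: [0.0, -0.4, -2.1]
width: 0.0413
```

Run:
```python
from h import *
cv2.imwrite('pics/w9.png',np.clip(r.camera('wrist')[:,:,::-1]*1.5,0,255).astype('uint8'))
mv([.6163,-.2165,.26],2.2)
```

```text
row [ -2.72 -32.02  -0.11] 18.03 jaw now 92.4 t 13.6667
```

View pics/w9.png

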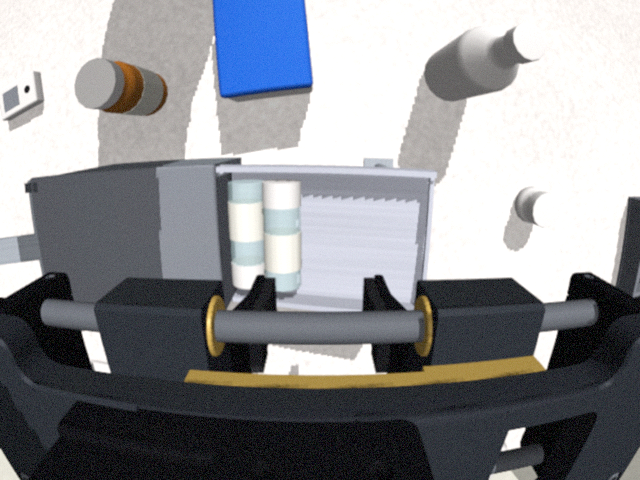

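drive_tool(
  motion=[
    [-1,-2,0,1],
    [-2,-5,0,2.4],
    [-2.7,-9,0,3.8],
    [-2.7,-13,0,5.2],
    [-2.7,-17,0,6.6],
    [-2.7,-21,0,8],
    [-2.7,-24.5,0,9.4],
    [-2.7,-27.5,0,10.8],
    [-2.7,-30,0,12.2],
    [-2.7,-31.5,0,13.6],
    [-2.7,-32,0,15],
    [-2.7,-32,0,16.4],
    [-2.7,-32,0,18],
    [-2.7,-32,0,18],
    [-2.7,-32,0,18],
    [-2.7,-32,0,18],
  ],
  grip=255,
)

```text
time: 15.0
ee_pos: [0.617, -0.2161, 0.2585]
eef_rot: [0.488, 0.511, -0.489, 0.511]
ft_force: [-0.8, -1.0, -0.8]
width: 0.0005
```

Run:
```python
from h import *
s=r.read_state()
for n in('wrist','top','scene'): cv2.imwrite(f'pics/{n}10.png',np.clip(r.camera(n)[:,:,::-1]*1.5,0,255).astype('uint8'))
mv([.6163,-.2165,.2],2.2); print(s['ft_force'],s['width'])
```

```text
row [ 5.89 -0.08  0.02] 0.06 jaw now 2.5 t 15.15
[-0.8245146  -1.02253538 -0.78170601] 0.0004889867271320441
```

View pics/wrist10.png

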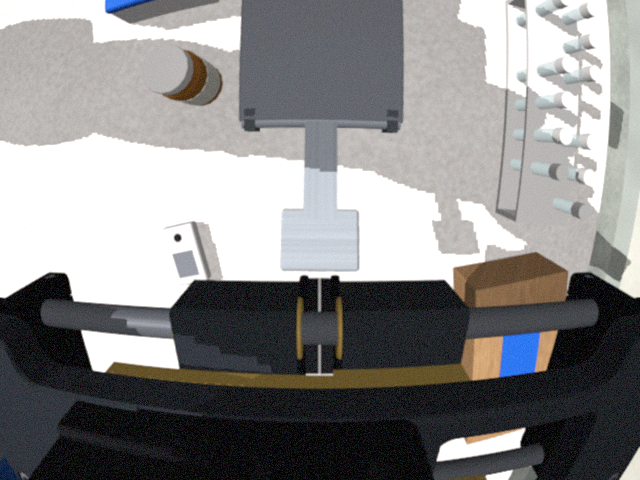

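View pics/scene10.png

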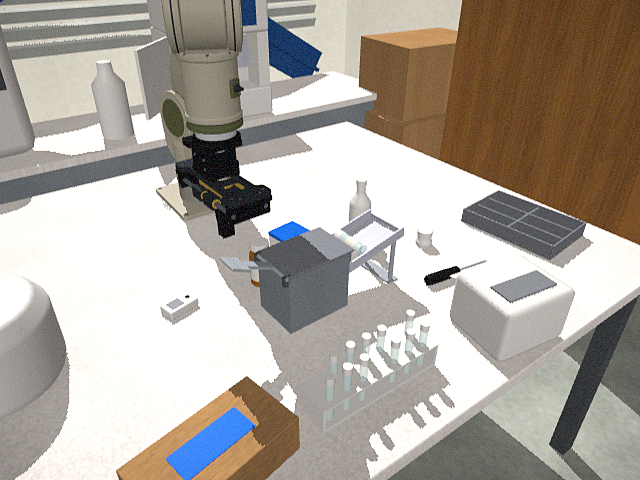

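Run:
```python
from h import *
print(at('wrist',320,240,.176)); print(at('wrist',320,209,.167),at('wrist',319,270,.185))
```

```text
[ 0.61837479 -0.20590655  0.176     ]
[ 0.617618 -0.187804  0.167   ] [ 0.6184582 -0.222684   0.185    ]
```

drive_tool(
  motion=[
    [2,0,-0.3,0],
    [4,0,-0.6,0],
    [5.4,0,-0.6,0],
    [5.7,0,-0.6,0],
    [5.7,0,-0.6,0],
    [6,0,-0.6,0],
    [6.2,0,-0.6,0],
    [6.4,0,-0.6,0],
    [6.6,0,-0.6,0],
    [6.8,0,-0.6,0],
    [6.8,0,-0.6,0],
    [6.8,0,-0.6,0],
  ],
)

```text
time: 16.15
ee_pos: [0.6169, -0.2104, 0.191]
eef_rot: [0.49, 0.51, -0.49, 0.51]
ft_force: [0.4, 0.3, 2.7]
width: 0.0005
```

Run:
```python
from h import *
for n in('wrist','scene'): cv2.imwrite(f'pics/{n}11.png',np.clip(r.camera(n)[:,:,::-1]*1.5,0,255).astype('uint8'))
s=r.read_state();print(s['ee_pos'],s['ft_force'])
```

```text
[ 0.61693737 -0.2103721   0.19106801] [ 0.15776633 -0.24617608  2.95588897]
```

View pics/scene11.png

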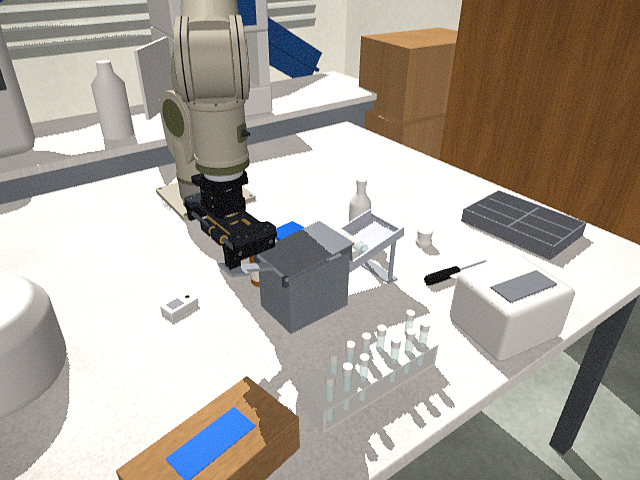

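drive_tool(
  motion=[
    [0.5,0,0,0],
    [1.1,0,0,0],
    [1.8,0,0,0],
    [2.5,0,0,0],
    [3.2,0,0,0],
    [3.9,0,0,0],
    [4.6,0,0,0],
    [5.2,0,0,0],
    [5.7,0,0,0],
    [6.1,0,0,0],
    [6.3,0,0,0],
    [6.4,0,0,0],
    [6.5,0,0,0],
    [6.6,0,0,0],
    [6.7,0,0,0],
    [6.7,0,0,0],
  ],
)

```text
time: 17.58
ee_pos: [0.6172, -0.2108, 0.1255]
eef_rot: [0.49, 0.51, -0.489, 0.51]
ft_force: [-3.5, 1.6, 10.9]
width: 0.0004
```

Run:
```python
from h import *
for n in('wrist','scene','top'): cv2.imwrite(f'pics/{n}12.png',np.clip(r.camera(n)[:,:,::-1]*1.5,0,255).astype('uint8'))
crop('pics/scene12.png','pics/sc12c.png',200,440,170,340,3.3)
s=r.read_state();print(s['ee_pos'],s['ft_force'])
```

```text
[ 0.61715414 -0.21075542  0.12545163] [-2.9007639   0.58930238 11.00449795]
```

View pics/sc12c.png

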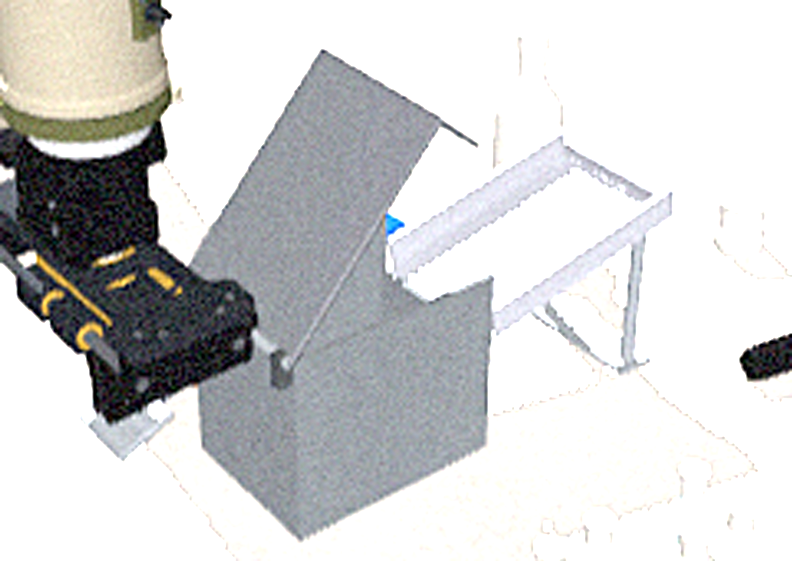

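View pics/wrist12.png

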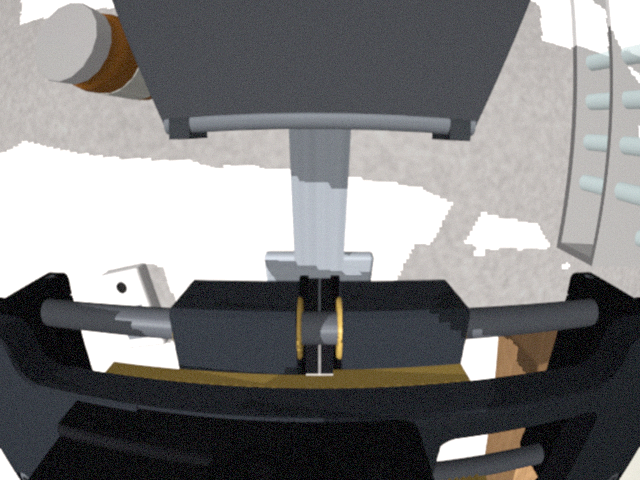

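drive_tool(
  motion=[
    [0.1,0,0,0],
    [0.1,0,0,0],
    [0.1,0,0,0],
    [0.1,0,0,0],
    [0.1,0,0,0],
    [0.1,0,0,0],
    [0.1,0,0,0],
    [0.1,0,0,0],
    [0.1,0,0,0],
    [0.1,0,0,0],
    [0.1,0,0,0],
    [0.1,0,0,0],
  ],
)

```text
time: 18.73
ee_pos: [0.6173, -0.2108, 0.1252]
eef_rot: [0.49, 0.51, -0.489, 0.511]
ft_force: [-6.3, 0.7, 16.6]
width: 0.0004
```

Run:
```python
from h import *
for n in('scene','top'): cv2.imwrite(f'pics/{n}13.png',r.camera(n)[:,:,::-1])
crop('pics/top13.png','pics/t13c.png',200,440,170,340,3.3)
crop('pics/scene13.png','pics/sc13c.png',290,420,200,300,6)
```

```text
(no output)
```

View pics/t13c.png

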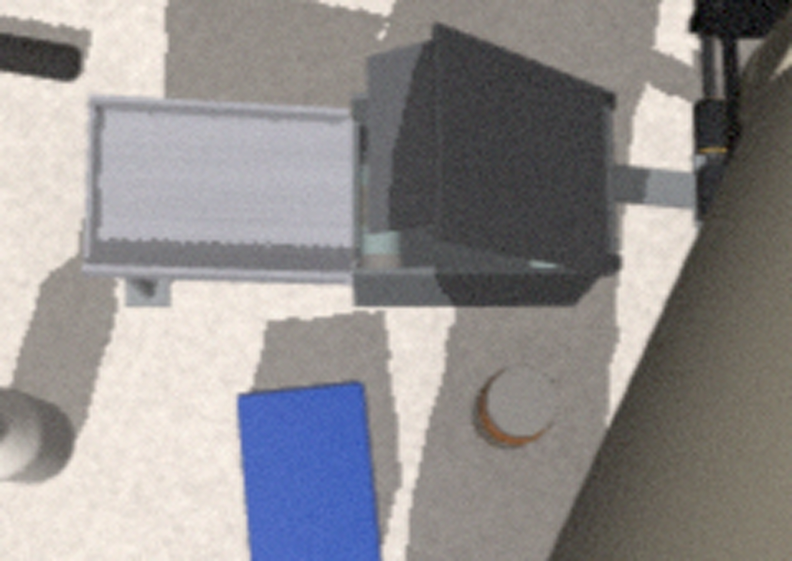

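View pics/sc13c.png

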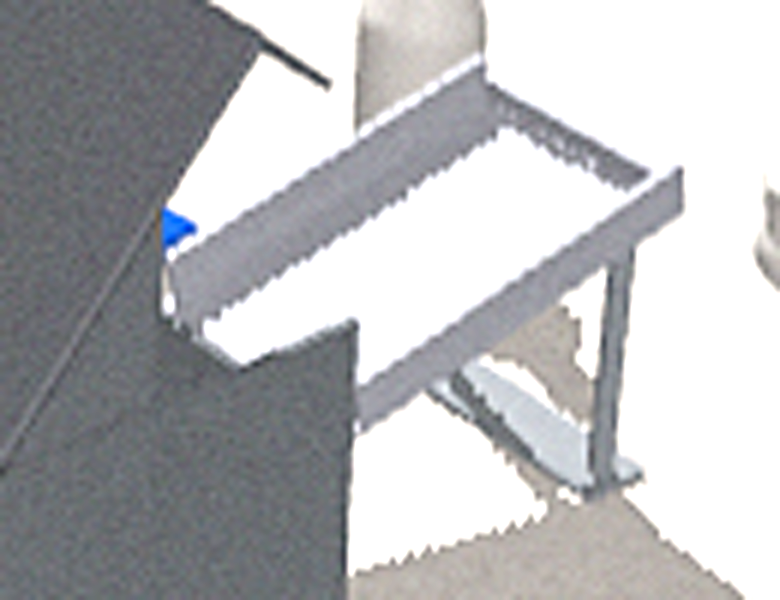

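Run:
```python
from h import *
for z in(.02,.09): print(at('top',315,245,z),at('top',200+545/3.3,170+265/3.3,z))
im=cv2.imread('pics/top13.png')[225:262,300:385]
cv2.imwrite('pics/t13d.png',np.clip(cv2.resize(im,None,fx=9,fy=9,interpolation=cv2.INTER_CUBIC)*2.2,0,255))
```

```text
[0.58907299 0.00400225 0.02      ] [ 0.58073365 -0.10773993  0.02      ]
[0.57617175 0.0039783  0.09      ] [ 0.56842301 -0.09985031  0.09      ][ WARN:0@0.650] global loadsave.cpp:1063 imwrite_ Unsupported depth image for selected encoder is fallbacked to CV_8U.
```

View pics/t13d.png

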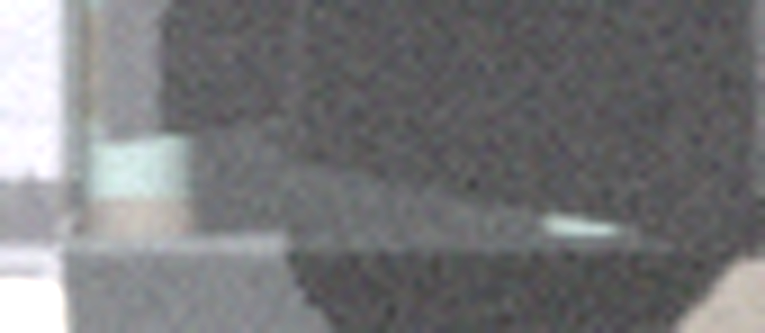

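drive_tool(
  motion=[
    [-0.2,0,0,0],
    [-0.4,0,0,0],
    [-0.6,0,0,0],
    [-0.8,0,0,0],
    [-1,0,0,0],
    [-1.2,0,0,0],
    [-1.4,0,0,0],
    [-1.6,0,0,0],
    [-1.8,0,0,0],
    [-2,0,0,0],
    [-2.2,0,0,0],
    [-2.4,0,0,0],
    [-2.6,0,0,0],
    [-2.8,0,0,0],
    [-3,0,0,0],
    [-3.2,0,0,0],
    [-3.4,0,0,0],
    [-3.6,0,0,0],
    [-3.8,0,0,0],
    [-4,0,0,0],
  ],
)

```text
time: 20.5
ee_pos: [0.6169, -0.2101, 0.1631]
eef_rot: [0.49, 0.51, -0.489, 0.51]
ft_force: [0.4, -1.3, 2.9]
width: 0.0004
```

drive_tool(
  motion=[
    [-0.15,0,0,0],
    [-0.3,0,0,0],
    [-0.45,0,0,0],
    [-0.6,0,0,0],
    [-0.75,0,0,0],
    [-0.9,0,0,0],
    [-1.05,0,0,0],
    [-1.2,0,0,0],
    [-1.35,0,0,0],
    [-1.5,0,0,0],
    [-1.65,0,0,0],
    [-1.75,0,0,0],
    [-1.85,0,0,0],
    [-1.95,0,0,0],
    [-2.05,0,0,0],
    [-2.1,0,0,0],
    [-2.15,0,0,0],
    [-2.2,0,0,0],
    [-2.25,0,0,0],
    [-2.3,0,0,0],
  ],
)

```text
time: 22.17
ee_pos: [0.6169, -0.2104, 0.186]
eef_rot: [0.49, 0.51, -0.49, 0.51]
ft_force: [0.1, 1.6, 2.6]
width: 0.0009
```

Run:
```python
from h import *
n='scene'; cv2.imwrite(f'pics/{n}14.png',r.camera(n)[:,:,::-1])
crop('pics/scene14.png','pics/sc14c.png',200,440,170,340,3.3)
s=r.read_state();print(s['ee_pos'],s['ft_force'])
```

```text
[ 0.61688901 -0.21039585  0.18610965] [-0.3397487   1.79440769  1.13691638]
```

View pics/sc14c.png

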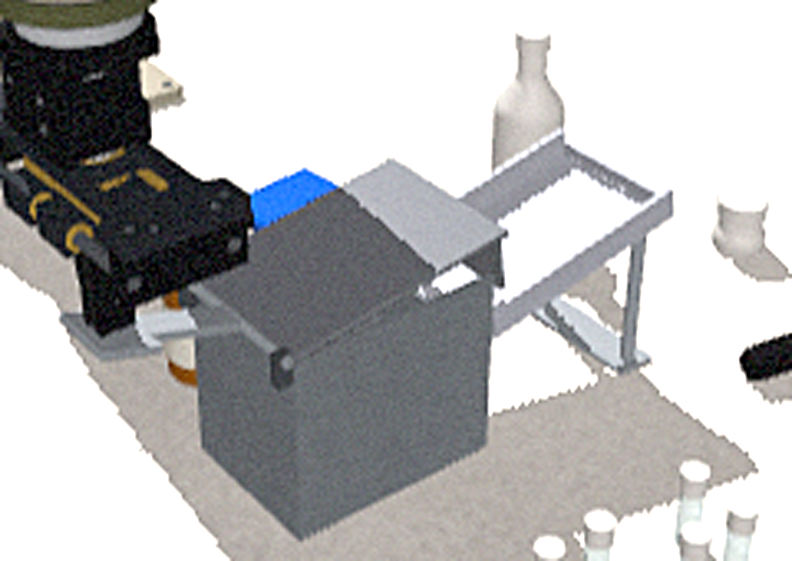

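drive_tool(
  motion=[
    [-0.05,0,0,0],
    [-0.1,0,0,0],
    [-0.15,0,0,0],
    [-0.2,0,0,0],
    [-0.25,0,0,0],
    [-0.3,0,0,0],
    [-0.35,0,0,0],
    [-0.4,0,0,0],
    [-0.45,0,0,0],
    [-0.5,0,0,0],
    [-0.55,0,0,0],
    [-0.6,0,0,0],
    [-0.65,0,0,0],
    [-0.7,0,0,0],
    [-0.75,0,0,0],
    [-0.8,0,0,0],
    [-0.85,0,0,0],
    [-0.9,0,0,0],
    [-0.95,0,0,0],
    [-1,0,0,0],
  ],
)

```text
time: 23.88
ee_pos: [0.6169, -0.2104, 0.1961]
eef_rot: [0.49, 0.51, -0.49, 0.51]
ft_force: [-0.4, 1.4, 1.1]
width: 0.0004
```

drive_tool(
  motion=[
    [-0.05,0,0,0],
    [-0.1,0,0,0],
    [-0.15,0,0,0],
    [-0.2,0,0,0],
    [-0.25,0,0,0],
    [-0.3,0,0,0],
    [-0.35,0,0,0],
    [-0.4,0,0,0],
    [-0.45,0,0,0],
    [-0.5,0,0,0],
    [-0.55,0,0,0],
    [-0.6,0,0,0],
    [-0.65,0,0,0],
    [-0.7,0,0,0],
  ],
)

```text
time: 25.05
ee_pos: [0.6168, -0.2106, 0.203]
eef_rot: [0.49, 0.51, -0.49, 0.51]
ft_force: [0.3, 0.8, -0.0]
width: 0.0004
```

drive_tool(
  motion=[
    [-1,0,0,0],
    [-3,0,0,0],
    [-6,0,0,0],
    [-9,0,0,0],
    [-10,0,0,0],
    [-10,0,0,0],
    [-10,0,0,0],
    [-10,0,0,0],
  ],
)

```text
time: 25.72
ee_pos: [0.6165, -0.2103, 0.3018]
eef_rot: [0.489, 0.511, -0.49, 0.51]
ft_force: [-0.3, 0.5, -0.5]
width: 0.0008
```

Run:
```python
from h import *
for n in('scene','top'): cv2.imwrite(f'pics/{n}15.png',r.camera(n)[:,:,::-1])
crop('pics/scene15.png','pics/sc15c.png',200,440,170,340,3.3)
s=r.read_state();print(s['ee_pos'],s['ft_force'],s['time'])
```

```text
[ 0.61640403 -0.21023569  0.30156556] [-0.34344078  1.23334504 -0.00831687] 25.8167
```

View pics/sc15c.png

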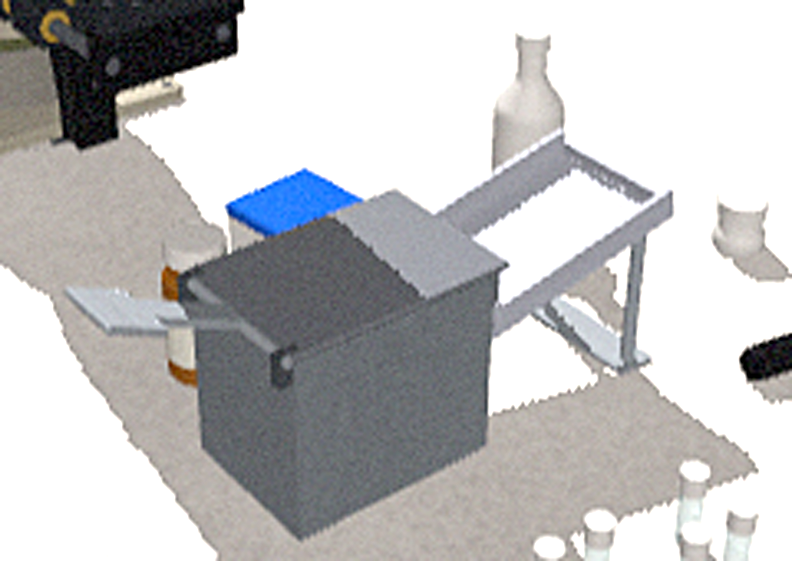

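View pics/top15.png

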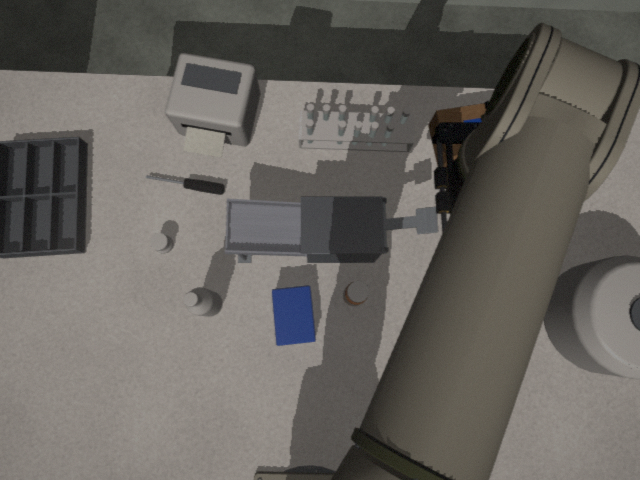

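The scene view shows the lid flat on the bin and level with the rim, with the ramp empty. In the top view the lid edge is at column 302, as at the start, and the visible bystanders haven't moved. I'm handing the job in.

Run:
```python
from bench import r
print(r.close_job())
```

```text
the job is handed in; nothing more can be done
None
```

I laid both tubes crosswise on the ramp one after the other. The wrist picture showed them resting side by side against the closed lid. I then pressed the lever to its stop, where the force rose from about 3 N to 17 N, and held it there. The ramp was empty and the top view showed glass in two places inside the bin. One was clearly a tube at the inner +y wall. The other was only a glimpse past the raised lid, so I took it as the second tube.

I eased the lever up over about 6 s, with the last stretch at 6 mm/s, until the contact force was gone, then moved the tool clear. The last pictures show the lid fully closed, the ramp empty and the bystanders in view where they started. The arm hid the cassette in the final top view, but it never worked close to it. The job took about 26 s, and no check failed or disagreed by more than a few millimetres.

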